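# Prop the sample bin open and weigh the tall bottle

### The arm

A 7-joint arm with a two-finger parallel gripper is mounted at the origin on the work surface. World frame = base frame: x ahead of the robot, y to its left, z up, the work surface at z = 0. Lengths are in m, angles in rad, forces in N, time in s.
With the tool pointing down it reaches from about 0.425 to 0.925 m from the base axis. Payload 6.8 kg.
Tool frame: the origin (TCP) lies between the finger pads; the fingertips stand 25 mm ahead of it and the grasp point (between the pads) lies 6 mm ahead of it; z points along the fingers, y is the line along which they close (so a half turn about z gives the same grasp; the last joint's range is limited). The gripper opens to 88 mm and grips with 3 to 60 N. Pads are 20 mm wide; open, the fingers measure 115 mm over their backs; the gripper's body (75 mm by 178 mm) begins 61 mm behind the grasp point.
Start: joints at [-1.429, 0.477, 0.022, 1.555, -0.011, 1.109, -0.083], TCP at [0.167, 0.654, 0.248] pointing down, gripper open.
Joint ranges: [-2.96, 2.96], [-0.34, 2.1], [-1.41, 1.46], [0.24, 2.44], [-1.37, 4.51], [0.17, 1.92], [-2.96, 2.96]. Speed limits (rad/s): [2.39, 2.39, 3.14, 3.14, 3.14, 3.14, 3.14].

### API

Orientations are given as a unit quaternion [x, y, z, w].
In Python, from station import ctrl, eyes, order gives the robot as it stands.
- The arm moves only by the tool send_rows, never from a script. Its arguments are lists of equal length, an entry for each row: "travel": the shift along the tool's x, y, z as a fraction of full scale, a list of three; "twist": the turn, a rotation vector about the tool's x, y, z as a fraction of full scale, a list of three; "jaw": the closure, from 0 (fully open) to 1 (shut). A call has 1 to 10 rows; each row shifts and turns the commanded pose from where the row before left it, along the tool's axes as they then stand; what a row does not reach is not made up. Full scale, the value 1, is 500 mm for a shift and 30 degrees for a turn. A row lasts 1/8 s, in which the tool goes at most 62.5 mm and 10.7 degrees, less where a joint would pass 70% of its speed; a pose out of reach is approached as far as the arm can. A call with a number of a shift or a turn outside -1 to 1 is refused whole. A call with a gripper value outside its range is refused whole. The fingers move at their own pace and stop on an object; "newtons" is the grip in N (left out, the last holds). Time passes only in rows, so rows that do not move let the fingers close. It gives the time, the measured TCP pose, the force, the opening and the grip force at its end, in the units of the state.
- ctrl.observe(): the state, without advancing time (a new reading comes with each control period).
- eyes.capture(name): name is "scene" or "top" or "wrist"; returns the picture (420x560x3 uint8, red, green, blue); there is no depth.
- eyes.get_calibration(name): a dict with "K" (3x3 intrinsics, pixels), "R" (3x3) and "t" (3): a world point X has camera coordinates R X + t. Camera axes: x right, y down, z forward; pixel columns grow to the right and rows downward; lengths in m; the calibration is good to about 2 mm. A picture is of the moment at which its call begins: read the wrist's pose just before it. get_calibration takes no time and is no camera call; for the wrist camera it gives the pose at the moment of the call.
- order.finish_job(): hands the job in; it is judged then, once.
The state is a dict: "clock": time; "joint_pos": joint angles; "qvel": joint speeds; "joint_efforts": joint torques, N m; "ee_pos": TCP position; "tcp_rot": TCP orientation; "wrist_force": force on the tool from outside, world axes, zero at the start; "torque": the same for the moment, N m; "grip_width": finger opening in m; "gripper_force": force on a finger pad.
Only numpy, scipy, OpenCV 4.12 (cv2) and the standard library are available. Lean on these libraries where they do the work, as an engineer would, in place of code of your own. Each camera call takes 0.05 s, during which the arm holds its last target. There are 200 camera calls.

### The job

The lid flap of the white sample bin springs shut by itself: prop it open with the stay rod, laid in the notches of the bin's two uprights underneath the flap, and let go. Then take the tall narrow amber bottle out of the open bin and set it down gently, upright, on the middle of the balance pan. Leave the flap propped open and the squat pot in the bin, and do not knock over or shift the glassware and the white wash bottle standing around.

Things in the scene. Friction and masses are not known exactly. Their poses are not given: they have to be found in the camera images.
- bin: White open-topped plastic bin, fixed: 125 (x) by 220 (y) by 70 mm high outside, walls and floor 5 mm. Origin: centre of its underside; -x is its front (towards the robot), z up. Against each end outside (y = +-110 to +-118 mm) stands an upright plate, x = 4.5 to 52.5 mm, with a notch open to the top. The uprights stand beside the flap, not under it.
- notch_left (a point): Floor of the notch in the upright at the bin's +y end, at bin (28.5, 114, 135) mm. The notch is 26 mm wide, from bin x = 15.5 to 41.5; its front tooth rises to z = 147 mm, its rear tooth to 155 mm. A 12 mm rod in both notches has its axis at bin z = 141 mm; the flap then presses it towards the front teeth (axis x = 20 to 29 mm) and stays open at 1.1 to 1.2 rad.
- notch_right (a point): Floor of the same notch in the upright at the bin's -y end, at bin (28.5, -114, 135) mm.
- flap (a joint): Angle of the clear flap with grey front edge: 0 shut (level), grows as the front edge swings up and back, stop at 1.5 rad. Hinge axis along the bin's y at bin x = 62.5, z = 75 mm. 150 mm long from the hinge, 206 wide, 5 thick (mid-plane through the hinge). A spring and its weight shut it: about 1.1 N at the front edge when shut; spring torque 0.09 N m, 0.27 N m at 1.2 rad.
- flap_lip (a point): Middle of the flap's front edge (half-way through its thickness). Shut, it overhangs the bin's front wall by 25 mm with its underside 72 mm above the bench: the rod can come under it from the front.
- rod_handle (a point): Centre of the handle of the stay rod, a loose bar of 140 g on the bench: a black square grip 18 by 60 by 18 mm, 60 along y. From it a round aluminium rod 12 mm thick runs 256 mm along the handle's -y axis to a black collar, 18 by 14 by 18 mm. z up as it lies (axis at 9 mm). Laid in the notches, the handle is beyond the bin's +y end, its centre 158 mm (+-10 mm of play) from mid-width.
- bottle_center (a point): Centre (half-way up) of the tall narrow amber glass bottle with white cap, standing in the bin: 32 mm in diameter, body 46 mm and cap (28 mm in diameter) 12 mm, 58 mm tall in all, 50 to 100 g. It is the taller of the two things in the bin, at one end or the other.
- pot_center (a point): Centre (half-way up) of the squat amber pot with white cap, also in the bin: 40 mm in diameter, 34 mm tall. Stays in the bin.
- pan (a point): Centre of the top face of the balance's round steel pan, 110 mm in diameter, 56 mm above the bench; the grey balance (190 by 150 mm, 46 mm high) is fixed.
- balance: The same balance; origin under its body, 12 mm in front of the pan's centre along its x axis; its -x side carries the keys.
- beaker: Glass beaker, 60 mm wide, 80 mm tall; origin at the centre of its underside. Leave alone.
- flask: Conical glass flask, 88 mm wide, 130 mm tall; origin at the centre of its underside. Leave alone.
- petri: Flat glass dish, 90 mm wide, 17 mm tall, on the bench between bin and balance; origin at the centre of its underside. Leave alone.
- wash: White plastic bottle, 64 mm wide, 150 mm tall; origin at the centre of its underside. Leave alone.

How it is judged:
On the way, in this order (a step that is already met when the one before it is completed fails the run):
1. the rod lies in both notches, let go, and holds the flap open (value of joint flap above 1 rad and x of rod_handle in the frame of bin between 0.01 and 0.045 m and z of rod_handle in the frame of bin between 0.132 and 0.15 m and angle between the y axis of rod_handle and the y axis of bin, either way round below 0.07 rad and contact force between each of the arm, the fingers and rod below 0.1 N and contact force between each of the arm, the fingers and flap below 0.1 N), for 0.3 s.
2. the tall bottle is lifted out of the bin while the rod holds the flap (z of bottle_center in the frame of bin above 0.105 m and value of joint flap above 1 rad and z of rod_handle in the frame of bin between 0.132 and 0.15 m), for 0.1 s.
At the end, for the whole second after the job is handed in: The tall bottle stands upright (within 0.1 rad) and at rest on the balance pan, its axis within 25 mm of the pan's centre, let go; the rod lies in both notches with the flap resting open on it (beyond 1.0 rad); the squat pot is still in the bin (horizontal distance between bottle_center and pan below 0.025 m and z of bottle_center in the frame of pan between 0.024 and 0.034 m and angle between bottle_center's own z axis and vertical below 0.1 rad and linear speed of bottle below 0.02 m/s and value of joint flap above 1 rad and x of rod_handle in the frame of bin between 0.01 and 0.045 m and z of rod_handle in the frame of bin between 0.132 and 0.15 m and angle between the y axis of rod_handle and the y axis of bin, either way round below 0.07 rad and z of pot_center in the frame of bin between 0 and 0.05 m and horizontal distance between pot_center and bin below 0.13 m); the robot touches nothing.
It fails at once if the beaker, flask, dish or wash bottle is shifted more than 40 mm or knocked over (distance of any of beaker, flask, petri, wash from where it was at the start of the episode above 0.04 m or angle between any of beaker, flask, wash's own z axis and vertical above 0.6 rad).
It fails at once if the bottle is dropped or banged onto the pan (meets it faster than 0.35 m/s, as from a 6 mm fall) (horizontal distance between bottle_center and pan below 0.06 m and z of bottle_center in the frame of pan below 0.033 m and linear speed of bottle above 0.35 m/s).
It also fails if it takes over 72 s, if anything falls off the work surface, if the arm or the gripper's body presses on something with over 40 N, if the wrist force passes 120 N, or if a joint passes its speed limit or range.

## Working session

There is one attempt and no reset: what is moved stays moved. The work goes in short steps, Python scripts to look and compute and a tool call to move; the robot and the scene stay as the last step left them, time stands still between calls to the robot, and variables do not carry over. Pictures are saved under pics/ and viewed, at most 10 in all, crops included, and the job is handed in when it is done.

Besides the shell and the picture viewer there is one more tool, called as name(argument=value, ...) on one line, values as JSON. send_rows: Moves the arm, as the interface text tells. Its arguments: {"type":"object","properties":{"travel":{"type":"array","items":{"type":"array","items":{"type":"number"}}},"twist":{"type":"array","items":{"type":"array","items":{"type":"number"}}},"jaw":{"type":"array","items":{"type":"number"}},"newtons":{"type":"number"}},"required":["travel","twist","jaw"]}

```bash
ls; mkdir -p pics
python3 - <<'E'
from station import ctrl, eyes, order
import cv2,json
for n in("scene","top"):
    im=eyes.capture(n); cv2.imwrite(f"pics/{n}0.png",cv2.resize(im[:,:,::-1],(800,600),interpolation=cv2.INTER_CUBIC))
    c=eyes.get_calibration(n); print(n,c)
print(ctrl.observe())
E
```

```text
pics
scene {'K': array([[509.1778223 ,   0.        , 267.19282219],
       [  0.        , 509.1778223 , 201.82672247],
       [  0.        ,   0.        ,   1.        ]]), 'R': array([[ 0.83752477,  0.54625041, -0.01275729],
       [ 0.27706213, -0.44469072, -0.8517551 ],
       [-0.47094462,  0.70983143, -0.52378479]]), 't': array([-0.45908498, -0.10013973,  1.60045479])}
top {'K': array([[439.14892634,   0.        , 277.69440766],
       [  0.        , 439.14892634, 200.4693761 ],
       [  0.        ,   0.        ,   1.        ]]), 'R': array([[ 0.00783229, -0.99993287,  0.00853843],
       [-0.9971272 , -0.00845307, -0.07527219],
       [ 0.07533931, -0.00792434, -0.99712647]]), 't': array([-0.08616729,  0.57199047,  1.30110505])}
{'clock': 0.1, 'joint_pos': array([-1.42911396,  0.47772825,  0.0223583 ,  1.55626578, -0.01151204,
        1.10930772, -0.08307306]), 'qvel': array([-3.05181134e-04, -1.05077439e-03, -4.72046555e-05, -1.27356433e-03,
       -9.12174731e-04, -1.12623718e-03,  8.03321858e-04]), 'joint_efforts': array([ 4.73030217e-03, -5.84084237e+01,  1.54031977e+00, -2.73310107e+01,
       -5.41790051e-02,  1.30936442e-02,  6.81729693e-05]), 'ee_pos': array([0.16675122, 0.65359795, 0.24680862]), 'tcp_rot': array([ 1.24552546e-01,  9.92212698e-01, -7.89205811e-04, -4.34043711e-05]), 'wrist_force': array([ 0.68460783, -0.03191822, -0.64537577]), 'torque': array([-0.00159808,  0.03657637,  0.0064697 ]), 'gripper_force': 0.0, 'grip_width': 0.08763465893831496}
```

View pics/top0.png

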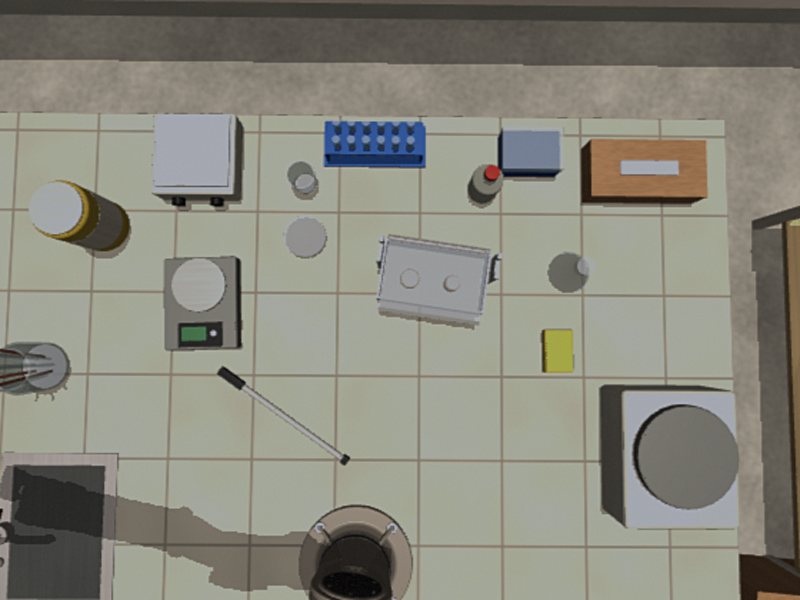

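View pics/scene0.png

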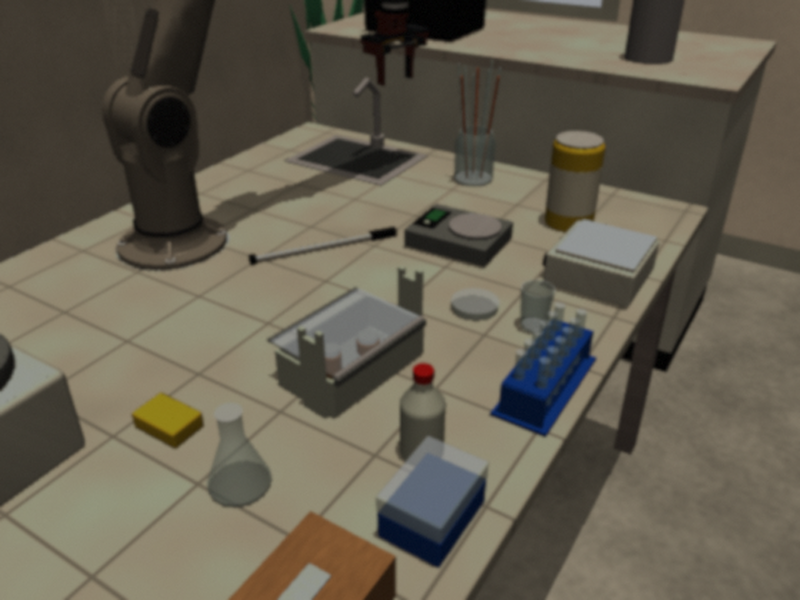

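The top view shows the rod with its handle at about (231,378) and collar at (345,460). The bin is around (435,280), the balance pan at (198,285), and the petri, beaker, wash bottle and flask stand around the bin. I'll enlarge the bin and rod area.

```bash
cat > h.py <<'E'
import numpy as np, cv2
from station import ctrl, eyes, order
from scipy.spatial.transform import Rotation as Rn
def ray(n,u,v,z,c=None):
    c=c or eyes.get_calibration(n); R,t=c["R"],c["t"]
    d=R.T@np.linalg.inv(c["K"])@[u,v,1]; o=-R.T@t
    return o+d*(z-o[2])/d[2]
def proj(n,X,c=None):
    c=c or eyes.get_calibration(n); p=c["K"]@(c["R"]@np.asarray(X,float)+c["t"]); return p[:2]/p[2]
def crop(n,x0,y0,w,h,name,s):
    im=eyes.capture(n)[y0:y0+h,x0:x0+w,::-1]
    cv2.imwrite("pics/"+name,cv2.resize(im,None,fx=s,fy=s,interpolation=cv2.INTER_CUBIC))
E
python3 - <<'E'
from h import *
crop("top",150,160,200,150,"c1.png",4)
for n,u,v,z in[("handle",231,378,.009),("collar",345,460,.009),("pan",199,285,.056),("petri",305,237,.017),("beak",303,184,.04)]:
    print(n,ray("top",u*.7,v*.7,z))
E
```

```text
handle [0.37761396 0.26514081 0.009     ]
collar [0.20980931 0.02333866 0.009     ]
pan [0.56951086 0.32394187 0.056     ]
petri [0.67671794 0.11432258 0.017     ]
beak [0.78558294 0.11742118 0.04      ]
```

View pics/c1.png

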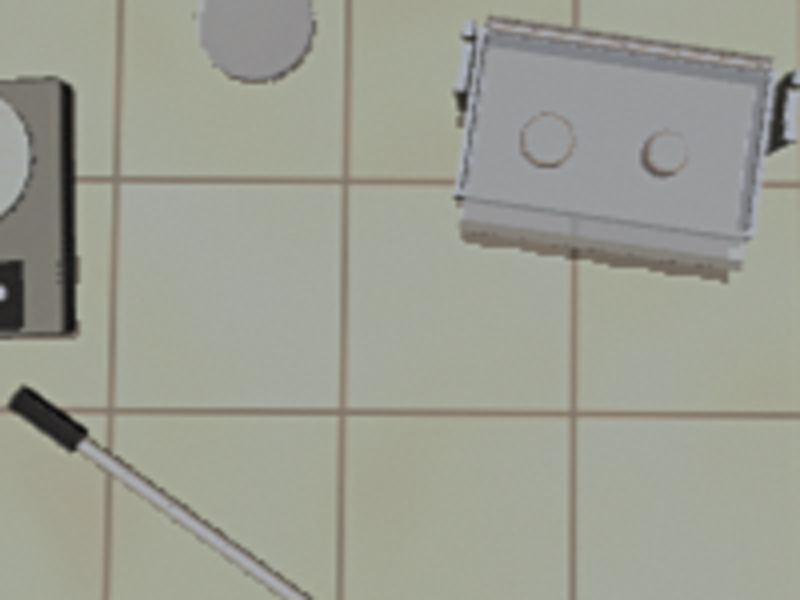

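The crop shows the bin's rim corners near (486,20), (772,60), (750,237) and (458,197). The pot is at (547,138) and the narrower bottle at (665,152). I'll fit the bin pose and check it with an overlay.

```bash
cat > fit.py <<'E'
from h import *
from scipy.optimize import least_squares
def B(p,q):
    c,s=np.cos(p[2]),np.sin(p[2]); q=np.asarray(q,float)/1000
    return np.array([p[0]+c*q[0]-s*q[1],p[1]+s*q[0]+c*q[1],q[2]])
E
python3 - <<'E'
from fit import *
ct=eyes.get_calibration("top"); cs=eyes.get_calibration("scene")
T=lambda u,v:np.array([150+u/4,160+v/4]); S=lambda u,v:np.array([u,v])*.7
obs=[("t",(62.5,-110,70),T(772,60)),("t",(-62.5,-110,70),T(752,238)),("t",(-62.5,110,70),T(458,199)),("t",(62.5,110,70),T(486,22)),
]
f=lambda p:np.concatenate([proj(None,B(p,q),ct if n=="t" else cs)-o for n,q,o in obs])
r=least_squares(f,[.6,-.05,-.1]); p=r.x; print(p,r.fun.round(1)); np.save("bin.npy",p)
print("pot",ray("top",*T(547,139),.039),"bot",ray("top",*T(665,150),.063))
c,s=np.cos(p[2]),np.sin(p[2])
for n,w in dict(bot=ray("top",*T(665,150),.063),pot=ray("top",*T(547,139),.039),petri=[.677,.114],beak=[.7856,.117],flask=ray("top",572*.7,272*.7,.03),wash=ray("top",487*.7,185*.7,.05)).items():
    d=np.array(w[:2])-p[:2]; print(n,(1000*np.array([c*d[0]+s*d[1],-s*d[0]+c*d[1]])).round())
def fl(a,y,r=150): return (62.5-r*np.cos(a),y,75+r*np.sin(a))
L=[]
for z in(0,70): 
    k=[(62.5,-110,z),(-62.5,-110,z),(-62.5,110,z),(62.5,110,z)]; L.append(k+k[:1])
for y in(110,118,-110,-118): L.append([(4.5,y,0),(4.5,y,147),(15.5,y,147),(15.5,y,135),(41.5,y,135),(41.5,y,155),(52.5,y,155),(52.5,y,0)])
L.append([fl(0,-103,0),fl(0,-103),fl(0,103),fl(0,103,0)])
ims=[]
for n,c,b in(("top",ct,(245,150,110,90)),("scene",cs,(175,170,140,120))):
    im=eyes.capture(n)[:,:,::-1]; x,y,w,h=b; k=400/w
    im=cv2.resize(im[y:y+h,x:x+w],None,fx=k,fy=k,interpolation=cv2.INTER_CUBIC)
    for l in L:
        pts=np.array([(proj(None,B(p,q),c)+.5-[x,y])*k for q in l]); cv2.polylines(im,[pts.round().astype(int)],False,(0,0,255),1)
    ims.append(cv2.resize(im,(400,340)))
cv2.imwrite("pics/ov.png",np.hstack(ims))
E
```

```text
[ 0.59335688 -0.15818309 -0.12549055] [ 1.4  1.2  1.1 -0.8 -0.6 -1.2 -1.8  0.7]
pot [ 0.5886882  -0.10819091  0.039     ] bot [ 0.57922876 -0.1937886   0.063     ]
bot [-10. -37.]
pot [-11.  49.]
petri [ 49. 281.]
beak [156. 297.]
flask [  49. -288.]
wash [204. -85.]
```

View pics/ov.png

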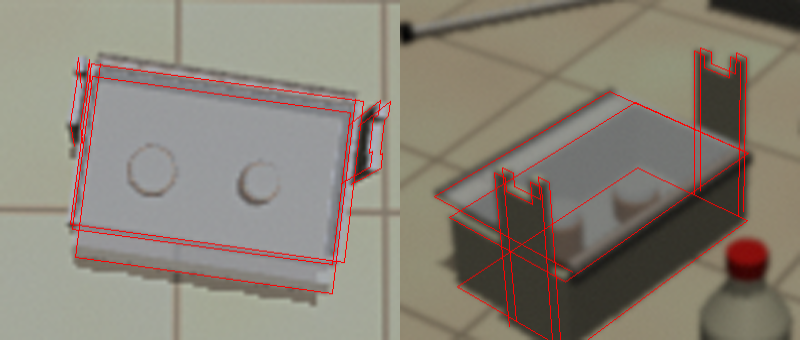

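The overlay matches the bin to within a few mm: far upright at (720,60), near upright at (525,190), flap lip at (75,260)–(332,293) in the left half. Next I'll plan the move to the rod handle.

```bash
cat >> h.py <<'E'
def Rt(psi,tilt=0):
    """tool y at world angle psi (rad, horizontal); tool z down, tilted by 'tilt' towards horizontal direction psi-90deg.. sign"""
    y=np.array([np.cos(psi),np.sin(psi),0]); h=np.array([np.sin(psi),-np.cos(psi),0])
    z=np.cos(tilt)*np.array([0,0,-1])+np.sin(tilt)*h
    return np.column_stack([np.cross(y,z),y,z])
def plan(pts,R1,n,start=None):
    """rows through waypoints pts (list of (xyz)), n rows each; rotation spread over the whole"""
    s=ctrl.observe(); p=np.array(s["ee_pos"]) if start is None else start
    R=Rn.from_quat(s["tcp_rot"]); R1=Rn.from_matrix(R1); w=(R.inv()*R1).as_rotvec()
    N=sum(n); step=Rn.from_rotvec(w/N); tv=[]; tw=[]
    for q,k in zip(pts,n):
        d=(np.array(q)-p)/k
        for _ in range(k):
            tv.append((R.as_matrix().T@d/.5).round(4).tolist()); tw.append((w/N/np.radians(30)).round(4).tolist()); R=R*step
        p=np.array(q)
    print("travel",tv); print("twist",tw)
E
python3 - <<'E'
from h import *
a=np.radians(-34.8)
g=np.array([.3776,.2651])-.005*np.array([np.cos(np.radians(55.2)),np.sin(np.radians(55.2))])
plan([(*g,.17)],Rt(a),[14])
E
```

```text
travel [[-0.0427, -0.047, 0.0111], [-0.0487, -0.0407, 0.0111], [-0.0538, -0.0336, 0.0111], [-0.058, -0.0259, 0.0111], [-0.061, -0.0177, 0.0111], [-0.0628, -0.0092, 0.0111], [-0.0635, -0.0005, 0.011], [-0.063, 0.0082, 0.011], [-0.0612, 0.0168, 0.011], [-0.0583, 0.0251, 0.011], [-0.0544, 0.0328, 0.011], [-0.0493, 0.04, 0.011], [-0.0434, 0.0464, 0.011], [-0.0366, 0.0519, 0.011]]
twist [[-0.0001, 0.0001, 0.2631], [-0.0001, 0.0001, 0.2631], [-0.0001, 0.0001, 0.2631], [-0.0001, 0.0001, 0.2631], [-0.0001, 0.0001, 0.2631], [-0.0001, 0.0001, 0.2631], [-0.0001, 0.0001, 0.2631], [-0.0001, 0.0001, 0.2631], [-0.0001, 0.0001, 0.2631], [-0.0001, 0.0001, 0.2631], [-0.0001, 0.0001, 0.2631], [-0.0001, 0.0001, 0.2631], [-0.0001, 0.0001, 0.2631], [-0.0001, 0.0001, 0.2631]]
```

send_rows(travel=[[-0.043,-0.047,0.011],[-0.049,-0.041,0.011],[-0.054,-0.034,0.011],[-0.058,-0.026,0.011],[-0.061,-0.018,0.011],[-0.063,-0.009,0.011],[-0.063,0,0.011],[-0.063,0.008,0.011],[-0.061,0.017,0.011],[-0.058,0.025,0.011]], twist=[[0,0,0.263],[0,0,0.263],[0,0,0.263],[0,0,0.263],[0,0,0.263],[0,0,0.263],[0,0,0.263],[0,0,0.263],[0,0,0.263],[0,0,0.263]], jaw=[0.4,0.4,0.4,0.4,0.4,0.4,0.4,0.4,0.4,0.4], newtons=60)

```text
clock: 1.5
ee_pos: [0.3162, 0.3726, 0.1926]
tcp_rot: [0.728, 0.685, 0.0, -0.0]
wrist_force: [0.2, -0.1, 0.1]
grip_width: 0.0527
gripper_force: 0.0
```

send_rows(travel=[[-0.054,0.033,0.011],[-0.049,0.04,0.011],[-0.043,0.046,0.011],[-0.037,0.052,0.011],[0,0,0],[0,0,0]], twist=[[0,0,0.263],[0,0,0.263],[0,0,0.263],[0,0,0.263],[0,0,0],[0,0,0]], jaw=[0.4,0.4,0.4,0.4,0.4,0.4])

```text
clock: 2.25
ee_pos: [0.375, 0.2624, 0.1708]
tcp_rot: [0.886, 0.464, 0.0, -0.0]
wrist_force: [0.3, 0.3, 0.5]
grip_width: 0.0525
gripper_force: 0.0
```

Run:
```python
from h import *
s=ctrl.observe(); print(s["ee_pos"],s["joint_pos"].round(2),s["grip_width"],s["clock"])
c=eyes.get_calibration("wrist"); im=eyes.capture("wrist")
np.savez("w1.npz",**c)
cv2.imwrite("pics/w1.png",im[:,:,::-1])
```

```text
[0.37500659 0.26242769 0.17080409] [-1.2   0.24  0.53  2.16 -0.17  0.78 -1.17] 0.05251599493683079 2.25
```

View pics/w1.png

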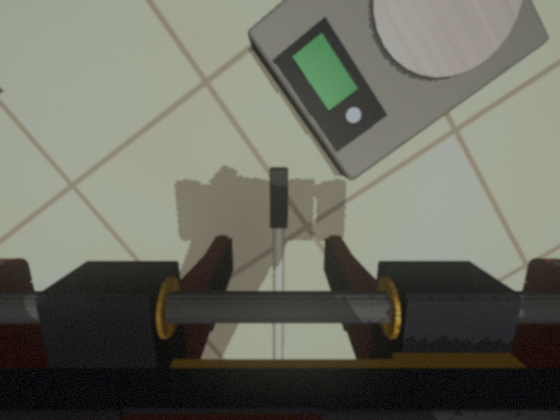

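The wrist view shows the black handle from (279,168) to (279,228), with the rod running down along column 278. The gripper is aligned with it, and the balance corner at (348,178) is clear.

Run:
```python
from h import *
c=dict(np.load("w1.npz"))
o=ray(None,279,168,.018,c);i=ray(None,279.3,228,.018,c);r=ray(None,277.8,345,.015,c)
print(o,i,np.linalg.norm(o-i),"ctr",(o+i)/2,"ang",np.degrees(np.arctan2(*(o-i)[1::-1])),np.degrees(np.arctan2(*((o+i)/2-r)[1::-1])))
h=(o+i)/2; a=np.radians(55.2)
g=h[:2]-.005*np.array([np.cos(a),np.sin(a)]); print(g)
plan([(*g,.027)],Rt(a-np.pi/2),[5])
```

```text
[0.39483339 0.29233358 0.018     ] [0.3608058  0.24259187 0.018     ] 0.06026702113508104 ctr [0.3778196  0.26746273 0.018     ] ang 55.62452459767941 54.828862969413834
[0.37496603 0.26335698]
travel [[0.0002, -0.0001, 0.0575], [0.0002, -0.0001, 0.0575], [0.0002, -0.0001, 0.0575], [0.0002, -0.0001, 0.0575], [0.0002, -0.0001, 0.0575]]
twist [[-0.0001, -0.0002, 0.0011], [-0.0001, -0.0002, 0.0011], [-0.0001, -0.0002, 0.0011], [-0.0001, -0.0002, 0.0011], [-0.0001, -0.0002, 0.0011]]
```

send_rows(travel=[[0,0,0.08],[0,0,0.08],[0,0,0.08],[0,0,0.047],[0,0,0],[0,0,0],[0,0,0],[0,0,0],[0,0,0],[0,0,0]], twist=[[0,0,0],[0,0,0],[0,0,0],[0,0,0],[0,0,0],[0,0,0],[0,0,0],[0,0,0],[0,0,0],[0,0,0]], jaw=[0.4,0.4,0.4,0.4,0.4,1,1,1,1,1], newtons=60)

```text
clock: 3.55
ee_pos: [0.3752, 0.2619, 0.0273]
tcp_rot: [0.886, 0.464, 0.0, -0.0]
wrist_force: [-0.1, 0.8, 1.3]
grip_width: 0.0177
gripper_force: 60.0
```

send_rows(travel=[[0,0,-0.01],[0,0,-0.03],[0,0,-0.06],[0,0,-0.08],[0,0,-0.08],[0,0,-0.08],[0,0,0],[0,0,0]], twist=[[0,0,0],[0,0,0],[0,0,0],[0,0,0],[0,0,0],[0,0,0],[0,0,0],[0,0,0]], jaw=[1,1,1,1,1,1,1,1])

```text
clock: 4.55
ee_pos: [0.3746, 0.2614, 0.1969]
tcp_rot: [0.886, 0.464, -0.0, -0.0]
wrist_force: [-0.0, -0.2, -1.7]
grip_width: 0.0177
gripper_force: 60.0
```

Run:
```python
from fit import *
s=ctrl.observe(); print(s["ee_pos"],s["grip_width"],s["torque"],s["wrist_force"])
e=s["ee_pos"]; a=np.radians(55.2); d=np.array([np.cos(a),np.sin(a),0])
ims=[]
for n in("scene","top"):
    c=eyes.get_calibration(n); im=eyes.capture(n)[:,:,::-1].copy()
    h=e+.005*d-[0,0,.018]
    for t in(0,):
        q=[proj(None,h-d*.030,c),proj(None,h-d*.293,c)]
    cv2.line(im,*[tuple((k+.5).round().astype(int).tolist()) for k in q],(0,0,255),1)
    m=np.mean(q,0); x,y=(m-[70,60]).astype(int); x,y=max(x,0),max(y,0)
    ims.append(cv2.resize(im[y:y+120,x:x+140],(400,340),interpolation=cv2.INTER_CUBIC)); print(q,x,y)
cv2.imwrite("pics/lift.png",np.hstack(ims))
```

```text
[0.37459883 0.26138425 0.19686051] 0.01768157725156155 [-0.02050439  0.05504523  0.0209627 ] [-0.01781034 -0.2118417  -1.66872677]
[array([257.73439377, 114.12181598]), array([170.14145321, 128.48905316])] 143 61
[array([154.26674931, 275.90351855]), array([236.07667959, 334.97896024])] 125 245
```

View pics/lift.png

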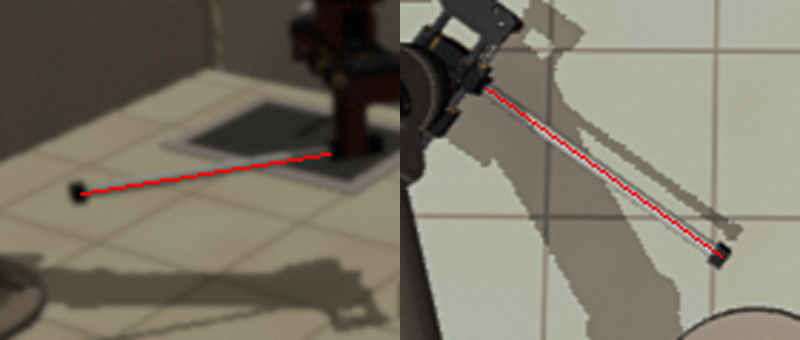

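The rod held level: it coincides with the predicted red line and the collar is at (77,193) in the left half. Next I'll plan the insertion with the tool tilted 20° so the gripper body clears the upright.

```bash
cat >> fit.py <<'E'
def Rrod(p,th):
    bx=np.array([np.cos(p[2]),np.sin(p[2]),0]); Z=np.array([0,0,1.])
    z=-np.cos(th)*Z+np.sin(th)*bx; y=np.cos(th)*bx+np.sin(th)*Z
    return np.column_stack([np.cross(y,z),y,z])
def rodtcp(p,R,x,z,y=160): return B(p,(x,y-6,z))-.0183*R[:,2]
E
python3 - <<'E'
from fit import *
p=np.load("bin.npy"); R=Rrod(p,np.radians(20))
plan([rodtcp(p,R,-118,185)],R,[10])
W=[(-118,185),(-118,56),(-75,56),(-75,72),(-74,100),(-62,135),(-40,162),(0,172),(27,166),(27,141.5)]
for a,b in zip(W,W[1:]): print(a,b,(R.T@(rodtcp(p,R,*b)-rodtcp(p,R,*a))/.5).round(4))
print(rodtcp(p,R,*W[0]))
E
```

```text
travel [[-0.0281, 0.0475, -0.0012], [-0.0303, 0.0461, 0.0002], [-0.0325, 0.0446, 0.0015], [-0.0346, 0.0429, 0.0027], [-0.0366, 0.0411, 0.0038], [-0.0386, 0.0392, 0.0049], [-0.0404, 0.0371, 0.0058], [-0.0422, 0.0349, 0.0067], [-0.0439, 0.0326, 0.0075], [-0.0454, 0.0302, 0.0082]]
twist [[-0.0655, 0.0165, -0.0909], [-0.0655, 0.0165, -0.0909], [-0.0655, 0.0165, -0.0909], [-0.0655, 0.0165, -0.0909], [-0.0655, 0.0165, -0.0909], [-0.0655, 0.0165, -0.0909], [-0.0655, 0.0165, -0.0909], [-0.0655, 0.0165, -0.0909], [-0.0655, 0.0165, -0.0909], [-0.0655, 0.0165, -0.0909]]
(-118, 185) (-118, 56) [ 0.     -0.0882  0.2424]
(-118, 56) (-75, 56) [0.     0.0808 0.0294]
(-75, 56) (-75, 72) [-0.      0.0109 -0.0301]
(-75, 72) (-74, 100) [-0.      0.021  -0.0519]
(-74, 100) (-62, 135) [ 0.      0.0465 -0.0576]
(-62, 135) (-40, 162) [-0.      0.0598 -0.0357]
(-40, 162) (0, 172) [-0.      0.082   0.0086]
(0, 172) (27, 166) [0.     0.0466 0.0297]
(27, 166) (27, 141.5) [ 0.     -0.0168  0.046 ]
[0.4893499  0.01015834 0.20219637]
```

send_rows(travel=[[-0.028,0.048,-0.001],[-0.03,0.046,0],[-0.033,0.045,0.002],[-0.035,0.043,0.003],[-0.037,0.041,0.004],[-0.039,0.039,0.005],[-0.04,0.037,0.006],[-0.042,0.035,0.007],[-0.044,0.033,0.008],[-0.045,0.03,0.008]], twist=[[-0.066,0.017,-0.091],[-0.066,0.017,-0.091],[-0.066,0.017,-0.091],[-0.066,0.017,-0.091],[-0.066,0.017,-0.091],[-0.066,0.017,-0.091],[-0.066,0.017,-0.091],[-0.066,0.017,-0.091],[-0.066,0.017,-0.091],[-0.066,0.017,-0.091]], jaw=[1,1,1,1,1,1,1,1,1,1])

```text
clock: 5.9
ee_pos: [0.4898, 0.0094, 0.2009]
tcp_rot: [0.738, 0.652, 0.117, 0.131]
wrist_force: [0.2, -0.3, -0.5]
grip_width: 0.0179
gripper_force: 60.0
```

send_rows(travel=[[0,0,0],[0,0,0]], twist=[[0,0,0],[0,0,0]], jaw=[1,1])

```text
clock: 6.15
ee_pos: [0.4898, 0.0108, 0.2014]
tcp_rot: [0.739, 0.651, 0.117, 0.13]
wrist_force: [-0.2, 0.8, -1.9]
grip_width: 0.0173
gripper_force: 60.0
```

Run:
```python
from fit import *
p=np.load("bin.npy"); R=Rrod(p,np.radians(20))
s=ctrl.observe(); print(s["ee_pos"],s["joint_pos"].round(2))
plan([rodtcp(p,R,-118,56)],R,[5])
c=eyes.get_calibration("wrist"); im=eyes.capture("wrist")[:,:,::-1]; np.savez("w2.npz",**c)
im=cv2.resize(im,(800,600)); cv2.imwrite("pics/w2.png",im)
```

```text
[0.48979463 0.01079717 0.2013754 ] [-0.92  0.07  0.75  2.31  0.12  0.44 -0.41]
travel [[-0.0004, -0.0178, 0.0481], [-0.0004, -0.0178, 0.0481], [-0.0004, -0.0177, 0.0481], [-0.0003, -0.0177, 0.0481], [-0.0003, -0.0177, 0.0481]]
twist [[0.0009, -0.0011, -0.0004], [0.0009, -0.0011, -0.0004], [0.0009, -0.0011, -0.0004], [0.0009, -0.0011, -0.0004], [0.0009, -0.0011, -0.0004]]
```

View pics/w2.png

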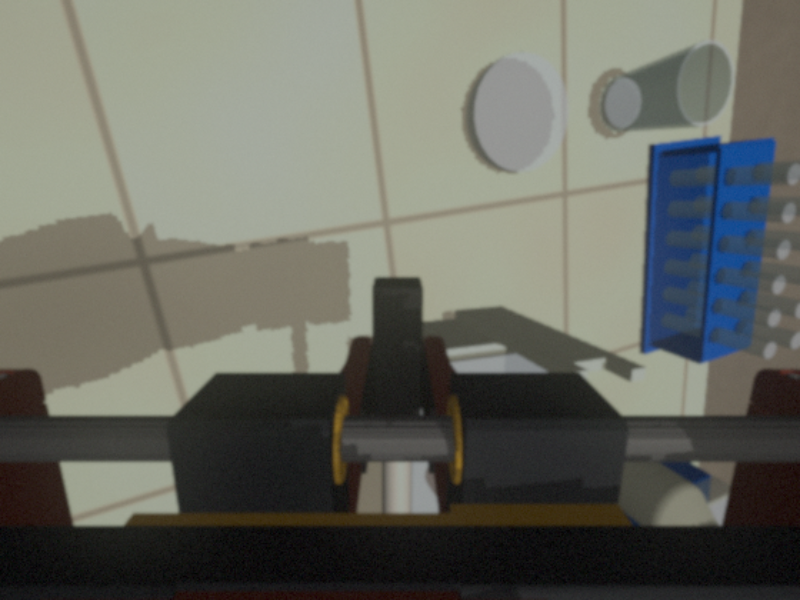

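The rod is still held straight (handle at (398,330)), and the bin's left end shows at (500,350). I'll lower it in front of the bin, then slide it under the lip.

send_rows(travel=[[0,-0.018,0.048],[0,-0.018,0.048],[0,-0.018,0.048],[0,-0.018,0.048],[0,-0.018,0.048],[0,0,0],[0,0,0]], twist=[[0,0,0],[0,0,0],[0,0,0],[0,0,0],[0,0,0],[0,0,0],[0,0,0]], jaw=[1,1,1,1,1,1,1])

```text
clock: 7.08
ee_pos: [0.4878, 0.016, 0.0973]
tcp_rot: [0.738, 0.653, 0.118, 0.122]
wrist_force: [-0.2, -0.1, -0.8]
grip_width: 0.0173
gripper_force: 60.0
```

```bash
cat > ov.py <<'E'
from fit import *
def binpose(s,p):
    R=Rn.from_quat(s["tcp_rot"]).as_matrix(); r=s["ee_pos"]+.0183*R[:,2]; d=r[:2]-p[:2]; c,k=np.cos(p[2]),np.sin(p[2])
    return (1000*np.array([c*d[0]+k*d[1],-k*d[0]+c*d[1]+6,r[2]])).round(1)
def fl(a,y,r=150): return (62.5-r*np.cos(a),y,75+r*np.sin(a))
def overlay(name,a=0,lines=()):
    p=np.load("bin.npy"); L=list(lines)
    for y in(110,118,-110,-118): L.append([(4.5,y,0),(4.5,y,147),(15.5,y,147),(15.5,y,135),(41.5,y,135),(41.5,y,155),(52.5,y,155),(52.5,y,0)])
    L.append([fl(a,-103,0),fl(a,-103),fl(a,103),fl(a,103,0)])
    ims=[]
    for n,b in(("top",(240,130,125,125)),("scene",(170,120,150,150))):
        c=eyes.get_calibration(n); im=eyes.capture(n)[:,:,::-1]; x,y,w,h=b; k=400/w
        im=cv2.resize(im[y:y+h,x:x+w],None,fx=k,fy=k,interpolation=cv2.INTER_CUBIC)
        for l in L:
            pts=np.array([(proj(None,B(p,q),c)+.5-[x,y])*k for q in l]); cv2.polylines(im,[pts.round().astype(int)],False,(0,0,255),1)
        ims.append(im)
    cv2.imwrite("pics/"+name,np.hstack(ims))
E
python3 - <<'E'
from ov import *
p=np.load("bin.npy"); R=Rrod(p,np.radians(20)); s=ctrl.observe(); print(binpose(s,p),s["ee_pos"])
plan([rodtcp(p,R,-75,56)],R,[4])
overlay("o2.png",0,[[(-118,130,56),(-118,-126,56)]])
E
```

```text
[-120.5 6159.9   80.1] [0.48775547 0.01600503 0.0973392 ]
travel [[-0.0031, 0.0173, 0.0189], [-0.003, 0.0173, 0.0189], [-0.003, 0.0172, 0.019], [-0.0029, 0.0172, 0.019]]
twist [[-0.0043, -0.0076, 0.0005], [-0.0043, -0.0076, 0.0005], [-0.0043, -0.0076, 0.0005], [-0.0043, -0.0076, 0.0005]]
```

View pics/o2.png

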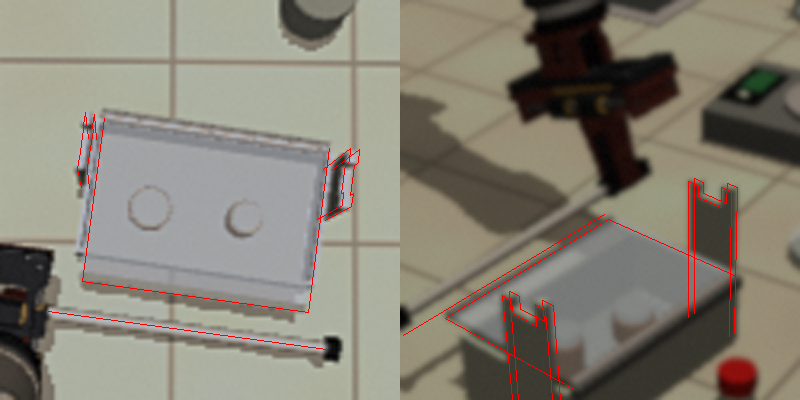

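The rod stopped at bin z = 80 mm instead of 56, so the arm is at its inner reach limit. The picture shows it parallel to the lip and in front of it, from (50,313) to (330,350). I'll reduce the tilt and come in closer.

Run:
```python
from ov import *
p=np.load("bin.npy"); s=ctrl.observe(); print(s["joint_pos"].round(3))
R=Rrod(p,np.radians(13)); 
plan([rodtcp(p,R,-107,75),rodtcp(p,R,-102,56)],R,[2,2])
```

```text
[-0.766  0.349  0.641  2.387 -0.715  0.18   0.376]
travel [[-0.0056, 0.0128, 0.0096], [-0.0056, 0.013, 0.0092], [-0.0002, -0.0005, 0.0196], [-0.0001, 0.0, 0.0196]]
twist [[0.0544, -0.0079, 0.0007], [0.0544, -0.0079, 0.0007], [0.0544, -0.0079, 0.0007], [0.0544, -0.0079, 0.0007]]
```

send_rows(travel=[[-0.006,0.013,0.01],[-0.006,0.013,0.009],[0,0,0.02],[0,0,0.02],[0,0,0],[0,0,0]], twist=[[0.054,-0.008,0],[0.054,-0.008,0],[0.054,-0.008,0],[0.054,-0.008,0],[0,0,0],[0,0,0]], jaw=[1,1,1,1,1,1])

```text
clock: 7.92
ee_pos: [0.507, 0.0069, 0.0727]
tcp_rot: [0.745, 0.657, 0.074, 0.085]
wrist_force: [-0.6, -0.8, -1.1]
grip_width: 0.0174
gripper_force: 60.0
```

Run:
```python
from ov import *
p=np.load("bin.npy"); s=ctrl.observe(); print(s["joint_pos"].round(3),binpose(s,p),s["wrist_force"])
R=Rrod(p,np.radians(13)); 
plan([rodtcp(p,R,-102,56),rodtcp(p,R,-75,56)],R,[2,2])
```

```text
[-0.702  0.466  0.642  2.28  -0.707  0.329  0.388] [-102.3 6153.    54.9] [-0.56877803 -0.8393198  -1.08191841]
travel [[0.001, 0.0005, -0.0011], [0.001, 0.0005, -0.001], [0.0, 0.0263, 0.0061], [0.0, 0.0263, 0.0061]]
twist [[-0.0002, 0.0007, 0.0001], [-0.0002, 0.0007, 0.0001], [-0.0002, 0.0007, 0.0001], [-0.0002, 0.0007, 0.0001]]
```

send_rows(travel=[[0.001,0.014,0.003],[0.001,0.014,0.003],[0,0.014,0.003],[0,0.013,0.003],[0,0,0],[0,0,0]], twist=[[0,0,0],[0,0,0],[0,0,0],[0,0,0],[0,0,0],[0,0,0]], jaw=[1,1,1,1,1,1])

```text
clock: 8.68
ee_pos: [0.5352, 0.0045, 0.0732]
tcp_rot: [0.745, 0.657, 0.074, 0.085]
wrist_force: [-0.5, 1.2, -1.3]
grip_width: 0.018
gripper_force: 60.0
```

```bash
sed -i 's/c\*d\[1\]+6,r/c*d[1]+.006,r/' ov.py
python3 - <<'E'
from ov import *
p=np.load("bin.npy"); s=ctrl.observe(); print(binpose(s,p),s["wrist_force"],s["torque"])
R=Rrod(p,np.radians(13)); 
plan([rodtcp(p,R,-75,72),rodtcp(p,R,-74,100),rodtcp(p,R,-62,135)],R,[2,4,4])
E
```

```text
[-73.9 160.1  55.3] [-0.53208362  1.2412378  -1.33491145] [0.16012215 0.32622745 0.03916287]
travel [[-0.0001, 0.0027, -0.0165], [-0.0001, 0.0027, -0.0165], [-0.0, 0.0036, -0.0135], [-0.0, 0.0036, -0.0135], [-0.0, 0.0036, -0.0135], [-0.0, 0.0036, -0.0135], [-0.0, 0.0098, -0.0157], [-0.0, 0.0098, -0.0157], [-0.0, 0.0098, -0.0157], [-0.0, 0.0098, -0.0157]]
twist [[-0.0, 0.0002, 0.0001], [-0.0, 0.0002, 0.0001], [-0.0, 0.0002, 0.0001], [-0.0, 0.0002, 0.0001], [-0.0, 0.0002, 0.0001], [-0.0, 0.0002, 0.0001], [-0.0, 0.0002, 0.0001], [-0.0, 0.0002, 0.0001], [-0.0, 0.0002, 0.0001], [-0.0, 0.0002, 0.0001]]
```

send_rows(travel=[[0,0.003,-0.016],[0,0.003,-0.016],[0,0.004,-0.014],[0,0.004,-0.014],[0,0.004,-0.014],[0,0.004,-0.014],[0,0.01,-0.016],[0,0.01,-0.016],[0,0.01,-0.016],[0,0.01,-0.016]], twist=[[0,0,0],[0,0,0],[0,0,0],[0,0,0],[0,0,0],[0,0,0],[0,0,0],[0,0,0],[0,0,0],[0,0,0]], jaw=[1,1,1,1,1,1,1,1,1,1])

```text
clock: 9.93
ee_pos: [0.5489, 0.003, 0.155]
tcp_rot: [0.745, 0.657, 0.075, 0.086]
wrist_force: [-0.2, 0.3, -3.0]
grip_width: 0.0175
gripper_force: 60.0
```

Run:
```python
from ov import *
p=np.load("bin.npy"); s=ctrl.observe(); b=binpose(s,p); print(b,s["wrist_force"],s["torque"])
R=Rrod(p,np.radians(13)); 
plan([rodtcp(p,R,-40,163),rodtcp(p,R,0,173)],R,[4,5])
h=np.hypot(b[0]-62.5,b[2]-75); a=np.arctan2(b[2]-75,62.5-b[0])+np.arcsin(8.5/h); print(a)
overlay("o3.png",a,[[(b[0],130,b[2]),(b[0],-126,b[2])]])
```

```text
[-60.1 160.3 137.2] [-0.19255741  0.25195042 -3.02088851] [ 0.31478108  0.36764348 -0.00934252]
travel [[-0.0002, 0.0127, -0.0103], [-0.0002, 0.0127, -0.0103], [-0.0002, 0.0127, -0.0103], [-0.0002, 0.0127, -0.0103], [-0.0, 0.0165, -0.0003], [-0.0, 0.0165, -0.0003], [-0.0, 0.0165, -0.0003], [-0.0, 0.0165, -0.0003], [-0.0, 0.0165, -0.0003]]
twist [[0.0001, 0.0002, 0.0001], [0.0001, 0.0002, 0.0001], [0.0001, 0.0002, 0.0001], [0.0001, 0.0002, 0.0001], [0.0001, 0.0002, 0.0001], [0.0001, 0.0002, 0.0001], [0.0001, 0.0002, 0.0001], [0.0001, 0.0002, 0.0001], [0.0001, 0.0002, 0.0001]]
0.5313716229826732
```

View pics/o3.png

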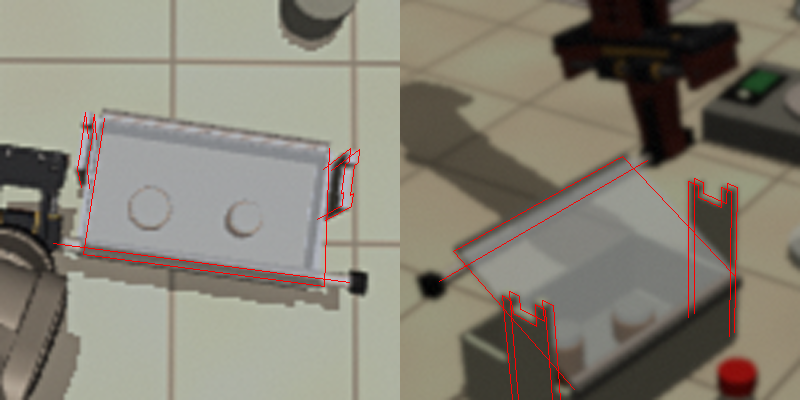

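The flap is up at 0.53 rad as predicted. The rod lies under it and the collar (435,285) sits beyond the far upright. I'll continue the arc into the notches.

send_rows(travel=[[0,0.013,-0.01],[0,0.013,-0.01],[0,0.013,-0.01],[0,0.013,-0.01],[0,0.016,0],[0,0.016,0],[0,0.016,0],[0,0.016,0],[0,0.016,0],[0,0,0]], twist=[[0,0,0],[0,0,0],[0,0,0],[0,0,0],[0,0,0],[0,0,0],[0,0,0],[0,0,0],[0,0,0],[0,0,0]], jaw=[1,1,1,1,1,1,1,1,1,1])

```text
clock: 11.28
ee_pos: [0.6085, -0.0046, 0.1888]
tcp_rot: [0.745, 0.657, 0.075, 0.086]
wrist_force: [-2.3, -0.2, -2.8]
grip_width: 0.0176
gripper_force: 60.1
```

Run:
```python
from ov import *
p=np.load("bin.npy"); s=ctrl.observe(); b=binpose(s,p); print(b,s["wrist_force"],s["torque"])
R=Rrod(p,np.radians(13)); 
plan([rodtcp(p,R,27,168),rodtcp(p,R,27,150)],R,[4,3])
# rod far-end check in scene view: dark collar blob near prediction
for n in("scene","top"):
    c=eyes.get_calibration(n); q=proj(None,B(p,(b[0],b[1]-293,b[2])),c); im=cv2.cvtColor(eyes.capture(n),cv2.COLOR_RGB2GRAY)
    x,y=q.round().astype(int); w=im[y-9:y+10,x-9:x+10]; m=w<45; yy,xx=np.nonzero(m); print(n,q,(xx.mean()+x-9,yy.mean()+y-9) if m.any() else None,m.sum())
```

```text
[-1.000e-01  1.603e+02  1.710e+02] [-2.25402523 -0.2084071  -2.80049435] [ 0.35153406  0.86705685 -0.46998607]
travel [[-0.0001, 0.0129, 0.0045], [-0.0001, 0.0129, 0.0045], [-0.0001, 0.0129, 0.0045], [-0.0001, 0.0129, 0.0045], [0.0, -0.0027, 0.0117], [0.0, -0.0027, 0.0117], [0.0, -0.0027, 0.0117]]
twist [[0.0002, 0.0004, 0.0001], [0.0002, 0.0004, 0.0001], [0.0002, 0.0004, 0.0001], [0.0002, 0.0004, 0.0001], [0.0002, 0.0004, 0.0001], [0.0002, 0.0004, 0.0001], [0.0002, 0.0004, 0.0001]]
scene [199.88617191 222.94140395] (np.float64(198.4142857142857), np.float64(222.94285714285715)) 70
top [355.94833812 195.45820732] (np.float64(356.4), np.float64(196.6)) 25
```

send_rows(travel=[[0,0.014,0.004],[0,0.014,0.004],[0,0.014,0.004],[0,0.014,0.004],[0,0,0],[0,-0.003,0.011],[0,-0.003,0.011],[0,-0.003,0.011],[0,0,0]], twist=[[0,0,0],[0,0,0],[0,0,0],[0,0,0],[0,0,0],[0,0,0],[0,0,0],[0,0,0],[0,0,0]], jaw=[1,1,1,1,1,1,1,1,1])

```text
clock: 12.5
ee_pos: [0.6353, -0.0079, 0.1692]
tcp_rot: [0.745, 0.657, 0.074, 0.085]
wrist_force: [-4.4, 0.7, -2.7]
grip_width: 0.0177
gripper_force: 60.1
```

```bash
cat >> ov.py <<'E'
def collar(s,p):
    b=binpose(s,p); print(b,s["wrist_force"].round(1),s["torque"].round(2))
    for n in("scene","top"):
        c=eyes.get_calibration(n); q=proj(None,B(p,(b[0],b[1]-293,b[2])),c); im=cv2.cvtColor(eyes.capture(n),cv2.COLOR_RGB2GRAY)
        x,y=q.round().astype(int); w=im[y-9:y+10,x-9:x+10]; m=(w<45).astype(np.uint8); k,l,st,ce=cv2.connectedComponentsWithStats(m); print(n,q.round(1),[(st[i,4],(ce[i]+[x-9,y-9]).round(1)) for i in range(1,k) if st[i,4]>8])
E
python3 - <<'E'
from ov import *
p=np.load("bin.npy"); s=ctrl.observe(); collar(s,p)
R=Rrod(p,np.radians(13)); 
plan([rodtcp(p,R,29,141.5)],R,[3])
E
```

```text
[ 26.9 160.3 151.4] [-4.4  0.7 -2.7] [ 0.24  1.12 -0.6 ]
scene [209.9 235.7] [(np.int32(87), array([208.5, 236.2]))]
top [355.8 186.3] [(np.int32(24), array([356.3, 187.5]))]
travel [[-0.0002, -0.0005, 0.007], [-0.0002, -0.0005, 0.007], [-0.0002, -0.0005, 0.007]]
twist [[-0.0003, 0.0007, 0.0003], [-0.0003, 0.0007, 0.0003], [-0.0003, 0.0007, 0.0003]]
```

send_rows(travel=[[0,0,0.007],[0,0,0.007],[0,-0.001,0.008],[0,0,0],[0,0,0]], twist=[[0,0,0],[0,0,0],[0,0,0],[0,0,0],[0,0,0]], jaw=[1,1,1,1,1])

```text
clock: 13.22
ee_pos: [0.6379, -0.0083, 0.159]
tcp_rot: [0.745, 0.657, 0.074, 0.085]
wrist_force: [-3.8, 1.0, -2.2]
grip_width: 0.0175
gripper_force: 60.1
```

Run:
```python
from ov import *
p=np.load("bin.npy"); s=ctrl.observe(); collar(s,p)
```

```text
[ 29.5 160.3 141.2] [-3.8  1.  -2.2] [ 0.15  1.14 -0.59]
scene [211.1 240.3] [(np.int32(101), array([209.6, 240.2]))]
top [355.2 185.8] [(np.int32(18), array([355.7, 187. ]))]
```

send_rows(travel=[[0,0,0.001],[0,0,0],[0,0,0],[0,0,0],[0,0,0],[0,0,0]], twist=[[0,0,0],[0,0,0],[0,0,0],[0,0,0],[0,0,0],[0,0,0]], jaw=[1,0.6,0.5,0.5,0.5,0.5])

```text
clock: 14.08
ee_pos: [0.6383, -0.0083, 0.1589]
tcp_rot: [0.745, 0.657, 0.075, 0.085]
wrist_force: [0.4, 0.8, 0.5]
grip_width: 0.044
gripper_force: 0.0
```

Run:
```python
from ov import *
p=np.load("bin.npy"); s=ctrl.observe(); collar(s,p)
```

```text
[ 29.9 160.3 141.1] [0.4 0.8 0.5] [-0.05  0.25  0.01]
scene [211.3 240.4] [(np.int32(100), array([209.4, 240.2]))]
top [355.2 185.6] [(np.int32(23), array([355.7, 187.5]))]
```

Let go: the rod hasn't moved and the wrist forces are near zero. Now I'll retreat along the tool axis.

send_rows(travel=[[0,0,-0.02],[0,0,-0.04],[0,0,-0.06],[0,0,-0.06],[0,0,-0.06],[0,0,0]], twist=[[0,0,0],[0,0,0],[0,0,0],[0,0,0],[0,0,0],[0,0,0]], jaw=[0.5,0.5,0.5,0.5,0.5,0.5])

```text
clock: 14.92
ee_pos: [0.6122, -0.005, 0.2788]
tcp_rot: [0.745, 0.657, 0.077, 0.086]
wrist_force: [-0.5, -0.3, -0.5]
grip_width: 0.0439
gripper_force: 0.0
```

Run:
```python
from ov import *
p=np.load("bin.npy"); s=ctrl.observe(); collar(s,p); print(s["joint_pos"].round(2))
R=Rt(p[2]+np.pi/2,np.radians(25))
gt=lambda x,y,z:B(p,(x,y,z))-.006*R[:,2]
plan([gt(-100,80,240),gt(-73,-37,178)],R,[7,5])
```

```text
[  3.8 160.3 261. ] [-0.5 -0.3 -0.5] [0.01 0.29 0.  ]
scene [197.5 185. ] []
top [362.9 190.8] [(np.int32(22), array([355.8, 187.4]))]
[-0.92  0.36  1.02  1.9  -0.38  0.85  0.13]
travel [[-0.0213, -0.0301, 0.002], [-0.0172, -0.0326, 0.0019], [-0.0128, -0.0346, 0.0016], [-0.0082, -0.036, 0.0013], [-0.0034, -0.0368, 0.0008], [0.0014, -0.0369, 0.0004], [0.0062, -0.0364, -0.0002], [-0.029, -0.0352, 0.0289], [-0.0238, -0.0391, 0.0288], [-0.0181, -0.0422, 0.0285], [-0.012, -0.0446, 0.0281], [-0.0057, -0.0461, 0.0276]]
twist [[-0.0261, -0.0261, -0.2489], [-0.0261, -0.0261, -0.2489], [-0.0261, -0.0261, -0.2489], [-0.0261, -0.0261, -0.2489], [-0.0261, -0.0261, -0.2489], [-0.0261, -0.0261, -0.2489], [-0.0261, -0.0261, -0.2489], [-0.0261, -0.0261, -0.2489], [-0.0261, -0.0261, -0.2489], [-0.0261, -0.0261, -0.2489], [-0.0261, -0.0261, -0.2489], [-0.0261, -0.0261, -0.2489]]
```

send_rows(travel=[[-0.021,-0.03,0.002],[-0.017,-0.033,0.002],[-0.013,-0.035,0.002],[-0.008,-0.036,0.001],[-0.003,-0.037,0.001],[0.001,-0.037,0],[0.006,-0.036,0],[-0.029,-0.035,0.029],[-0.024,-0.039,0.029],[-0.018,-0.042,0.028]], twist=[[-0.026,-0.026,-0.249],[-0.026,-0.026,-0.249],[-0.026,-0.026,-0.249],[-0.026,-0.026,-0.249],[-0.026,-0.026,-0.249],[-0.026,-0.026,-0.249],[-0.026,-0.026,-0.249],[-0.026,-0.026,-0.249],[-0.026,-0.026,-0.249],[-0.026,-0.026,-0.249]], jaw=[0.35,0.35,0.35,0.35,0.35,0.35,0.35,0.35,0.35,0.35])

```text
clock: 16.27
ee_pos: [0.5061, -0.1236, 0.213]
tcp_rot: [0.221, 0.955, 0.007, 0.195]
wrist_force: [0.5, 0.8, -0.4]
grip_width: 0.0571
gripper_force: 0.0
```

send_rows(travel=[[-0.012,-0.045,0.028],[-0.006,-0.046,0.028],[0,0,0],[0,0,0]], twist=[[-0.026,-0.026,-0.249],[-0.026,-0.026,-0.249],[0,0,0],[0,0,0]], jaw=[0.35,0.35,0.35,0.35])

```text
clock: 16.77
ee_pos: [0.5076, -0.1609, 0.1926]
tcp_rot: [0.119, 0.971, -0.004, 0.208]
wrist_force: [1.3, -0.4, 0.2]
grip_width: 0.057
gripper_force: 0.0
```

Run:
```python
from ov import *
p=np.load("bin.npy"); s=ctrl.observe(); print(s["joint_pos"].round(2),s["ee_pos"])
R=Rt(p[2]+np.pi/2,np.radians(25))
gt=lambda x,y,z:B(p,(x,y,z))-.006*R[:,2]
print(gt(-73,-37,178))
plan([gt(-10,-37,42)],R,[6])
c=eyes.get_calibration("wrist"); im=eyes.capture("wrist")[:,:,::-1]; np.savez("w3.npz",**c); cv2.imwrite("w3.png",im)
a=cv2.resize(im,(400,300))
b=cv2.resize(eyes.capture("scene")[135:285,150:350,::-1],(400,300),interpolation=cv2.INTER_CUBIC)
t=cv2.resize(eyes.capture("top")[150:240,245:365,::-1],(400,300),interpolation=cv2.INTER_CUBIC)
# wrist lower part enlarged
k=cv2.resize(im[0:210,140:420],(400,300),interpolation=cv2.INTER_CUBIC)
cv2.imwrite("pics/q.png",np.vstack([np.hstack([a,k]),np.hstack([b,t])]))
print("pred bottle cap px in wrist",proj(None,B(p,(-10,-37,63)),c),"pot",proj(None,B(p,(-11,49,39)),c))
```

```text
[-0.45  0.17  0.73  2.28 -0.48  0.35  2.  ] [ 0.50764779 -0.16091056  0.19258438]
[ 0.51378418 -0.18543798  0.18343785]
travel [[-0.0032, -0.0072, 0.054], [-0.0029, -0.0073, 0.054], [-0.0026, -0.0074, 0.054], [-0.0023, -0.0075, 0.054], [-0.002, -0.0077, 0.054], [-0.0017, -0.0078, 0.054]]
twist [[-0.0024, -0.0056, -0.0374], [-0.0024, -0.0056, -0.0374], [-0.0024, -0.0056, -0.0374], [-0.0024, -0.0056, -0.0374], [-0.0024, -0.0056, -0.0374], [-0.0024, -0.0056, -0.0374]]
pred bottle cap px in wrist [256.05539819 223.48692595] pot [337.93725473 198.56526099]
```

View pics/q.png

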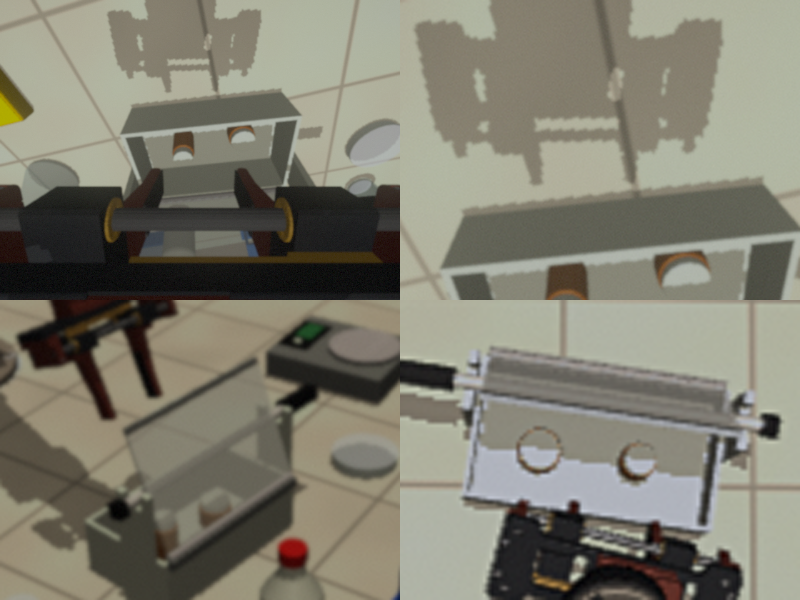

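The flap stands propped on the rod (bottom-left panel, lip at (125,430)–(255,362)), with both rod ends beyond the uprights. In the wrist panel the bottle cap is at about (183,152) and the pot at (241,135). That was the last picture I'm allowed, so from here I check by numbers.

Run:
```python
from ov import *
p=np.load("bin.npy"); c=dict(np.load("w3.npz")); im=cv2.imread("w3.png")
g=im[180:250,235:280]; gray=cv2.cvtColor(g,cv2.COLOR_BGR2GRAY)
for r in range(12,52,3): print(180+r,gray[r,::3])
sat=cv2.cvtColor(g,cv2.COLOR_BGR2HSV)[:,:,1]; m=(sat>110); yy,xx=np.nonzero(m); print("orange cols",xx.min()+235,xx.max()+235,"rows",yy.min()+180,yy.max()+180)
for q in[(-10,-37,63),(-24,-37,63),(4,-37,63),(-26,-37,51),(-26,-37,5)]: print(q,proj(None,B(p,q),c).round(1))
```

```text
192 [133 133 128  74  63  60  59  62  63  57  63  62 107 132 133]
195 [132 131 125  71  61  63  64  64  62  55  66  62 106 132 131]
198 [133 131 126  64  63  64  60  67  63  59  62  61  97 132 132]
201 [133 130 122  62  64  62  64  66  63  61  62  61  98 131 130]
204 [132 129 116  61  71  89  98 101 102  87  71  61  90 132 132]
207 [132 133 108  75  93  95  95  94  92  93  96  74  89 131 133]
210 [131 131 108  92  89  94 100 100  96  91  90  94  89 132 133]
213 [132 130 109  91 110 144 164 169 166 145 106  85  96 131 131]
216 [132 133 119 117 168 178 179 178 178 177 170 110 113 132 133]
219 [132 132 129 166 178 177 178 176 177 177 177 159 127 133 134]
222 [131 133 136 172 174 173 175 173 168 161 158 159 133 131 131]
225 [131 130 132 144 138 133 144 133 130 130 132 131 129 130 130]
228 [131 131 132 131 131 130 130 132 130 131 129 130 130 129 131]
231 [133 131 130 131 131 130 129 129 128 122 120 117 117 108 106]
orange cols 242 270 rows 186 215
(-10, -37, 63) [256.1 223.5]
(-24, -37, 63) [253.8 212.5]
(4, -37, 63) [258.2 233.8]
(-26, -37, 51) [253.7 203.4]
(-26, -37, 5) [254.6 178.7]
```

The cap's front edge (row 212, column 256) agrees with the predicted bottle position. I'll correct the small pose lag first, then descend.

Run:
```python
from ov import *
p=np.load("bin.npy")
R=Rt(p[2]+np.pi/2,np.radians(25))
gt=lambda x,y,z:B(p,(x,y,z))-.006*R[:,2]
plan([gt(-62,-37,154)],R,[4])
```

```text
travel [[-0.0034, -0.012, 0.0194], [-0.003, -0.0121, 0.0194], [-0.0026, -0.0122, 0.0194], [-0.0022, -0.0123, 0.0194]]
twist [[-0.003, -0.0078, -0.0542], [-0.003, -0.0078, -0.0542], [-0.003, -0.0078, -0.0542], [-0.003, -0.0078, -0.0542]]
```

send_rows(travel=[[-0.003,-0.012,0.019],[-0.003,-0.012,0.019],[-0.003,-0.012,0.019],[-0.002,-0.012,0.02],[0,0,0],[0,0,0]], twist=[[-0.003,-0.008,-0.054],[-0.003,-0.008,-0.054],[-0.003,-0.008,-0.054],[-0.003,-0.008,-0.054],[0,0,0],[0,0,0]], jaw=[0.35,0.35,0.35,0.35,0.35,0.35])

```text
clock: 17.68
ee_pos: [0.5242, -0.1872, 0.1598]
tcp_rot: [0.062, 0.974, -0.014, 0.216]
wrist_force: [-0.3, 1.3, -0.2]
grip_width: 0.0574
gripper_force: 0.0
```

```bash
cat >> ov.py <<'E'
def gp(s,p):
    R=Rn.from_quat(s["tcp_rot"]).as_matrix(); r=s["ee_pos"]+.006*R[:,2]; d=r[:2]-p[:2]; c,k=np.cos(p[2]),np.sin(p[2])
    print("grasp pt in bin mm",(1000*np.array([c*d[0]+k*d[1],-k*d[0]+c*d[1],r[2]])).round(1),"tilt",np.degrees(np.arccos(-R[2,2])).round(1),"psi",np.degrees(np.arctan2(R[1,1],R[0,1])).round(1),"yz",R[2,1].round(3))
E
python3 - <<'E'
from ov import *
p=np.load("bin.npy"); s=ctrl.observe(); gp(s,p); print(s["joint_pos"].round(2))
R=Rt(p[2]+np.pi/2,np.radians(25))
gt=lambda x,y,z:B(p,(x,y,z))-.006*R[:,2]
plan([gt(-10,-37,40)],R,[8])
E
```

```text
grasp pt in bin mm [-62.5 -37.5 154.3] tilt 25.0 psi 82.7 yz -0.0
[-0.15  0.26  0.48  2.25 -0.73  0.29  2.4 ]
travel [[0.0002, 0.0001, 0.0314], [0.0002, 0.0001, 0.0314], [0.0002, 0.0001, 0.0314], [0.0002, 0.0001, 0.0314], [0.0002, 0.0001, 0.0314], [0.0002, 0.0001, 0.0314], [0.0002, 0.0001, 0.0314], [0.0002, 0.0001, 0.0314]]
twist [[-0.0001, 0.0001, -0.0003], [-0.0001, 0.0001, -0.0003], [-0.0001, 0.0001, -0.0003], [-0.0001, 0.0001, -0.0003], [-0.0001, 0.0001, -0.0003], [-0.0001, 0.0001, -0.0003], [-0.0001, 0.0001, -0.0003], [-0.0001, 0.0001, -0.0003]]
```

send_rows(travel=[[0,0,0.031],[0,0,0.031],[0,0,0.031],[0,0,0.032],[0,0,0.032],[0,0,0.032],[0,0,0.031],[0,0,0.031],[0,0,0],[0,0,0]], twist=[[0,0,0],[0,0,0],[0,0,0],[0,0,0],[0,0,0],[0,0,0],[0,0,0],[0,0,0],[0,0,0],[0,0,0]], jaw=[0.35,0.35,0.35,0.35,0.35,0.35,0.35,0.35,0.35,0.35])

```text
clock: 18.92
ee_pos: [0.5809, -0.1963, 0.0542]
tcp_rot: [0.062, 0.976, -0.012, 0.208]
wrist_force: [-0.2, 0.4, -0.1]
grip_width: 0.0575
gripper_force: 0.0
```

Run:
```python
from ov import *
p=np.load("bin.npy"); s=ctrl.observe(); gp(s,p); print(s["joint_pos"].round(2),s["wrist_force"])
```

```text
grasp pt in bin mm [ -5.2 -39.3  48.8] tilt 24.0 psi 82.7 yz 0.002
[ 0.06  0.53  0.23  2.16 -1.31  0.17  2.96] [-0.17761919  0.41588754 -0.06144458]
```

The pose stopped about 9 mm short because joint 6 reached its limit. The pads still cover the upper body of the bottle, so I'll grip here.

send_rows(travel=[[0,0,0],[0,0,0],[0,0,0],[0,0,0],[0,0,0],[0,0,0]], twist=[[0,0,0],[0,0,0],[0,0,0],[0,0,0],[0,0,0],[0,0,0]], jaw=[0.5,0.7,1,1,1,1], newtons=25)

```text
clock: 19.68
ee_pos: [0.5811, -0.1961, 0.0542]
tcp_rot: [0.063, 0.976, -0.012, 0.208]
wrist_force: [-1.8, 0.1, 3.5]
grip_width: 0.0313
gripper_force: 25.0
```

Run:
```python
from ov import *
p=np.load("bin.npy"); s=ctrl.observe(); gp(s,p); print(s["joint_pos"].round(2),s["wrist_force"])
R=Rn.from_quat(s["tcp_rot"]).as_matrix(); np.save("Rg.npy",R)
up=B(p,(-25,-37,90))-B(p,(-5,-37,0))
print(R.T@np.array([0,0,.03])/.5, R.T@up/.5)
```

```text
grasp pt in bin mm [ -5.  -39.2  48.8] tilt 24.1 psi 82.7 yz 0.003
[ 0.06  0.53  0.23  2.16 -1.31  0.17  2.96] [-1.84953928  0.05004563  3.52664185]
[-0.02445537  0.00017554 -0.05478963] [-0.03683971  0.00044574 -0.18067273]
```

send_rows(travel=[[-0.004,0,-0.015],[-0.005,0,-0.024],[-0.005,0,-0.024],[-0.005,0,-0.024],[-0.005,0,-0.024],[-0.005,0,-0.024],[-0.005,0,-0.024],[-0.005,0,-0.024],[0,0,0],[0,0,0]], twist=[[0,0,0],[0,0,0],[0,0,0],[0,0,0],[0,0,0],[0,0,0],[0,0,0],[0,0,0],[0,0,0],[0,0,0]], jaw=[1,1,1,1,1,1,1,1,1,1])

```text
clock: 20.92
ee_pos: [0.5615, -0.1937, 0.145]
tcp_rot: [0.063, 0.976, -0.012, 0.208]
wrist_force: [-0.0, 0.0, 0.4]
grip_width: 0.0316
gripper_force: 25.0
```

Run:
```python
from ov import *
p=np.load("bin.npy"); s=ctrl.observe(); gp(s,p); print(s["joint_pos"].round(2),s["wrist_force"],s["grip_width"])
# pan ellipse in top view
im=eyes.capture("top"); cv2.imwrite("t5.png",im[:,:,::-1]); g=cv2.cvtColor(im,cv2.COLOR_RGB2GRAY)[175:250,110:172]
c=eyes.get_calibration("top")
m=(g>165).astype(np.uint8); k,l,st,ce=cv2.connectedComponentsWithStats(m)
for i in range(1,k):
    if st[i,4]>60: print(st[i],ce[i]+[110,175],ray(None,*(ce[i]+[110,175]),.056,c))
```

```text
grasp pt in bin mm [-24.7 -39.2 139.6] tilt 24.0 psi 82.7 yz 0.003
[-0.27  0.39  0.65  2.18 -0.95  0.37  2.59] [-0.04237459  0.02270495  0.41334201] 0.031638496795879774
[  0   0  12  28 156] [113.05769231 185.40384615] [0.61031881 0.40201158 0.056     ]
[ 14   0  48  29 304] [152.61184211 180.39473684] [0.62612722 0.28671143 0.056     ]
[  10    6   37   37 1051] [138.39866794 198.87440533] [0.57132518 0.3266315  0.056     ]
[  0  30   9  45 231] [112.22943723 229.30735931] [0.48183021 0.39979366 0.056     ]
[ 11  31  51  44 346] [154.16473988 240.11560694] [0.45143529 0.2770996  0.056     ]
```

The bottle is lifted (31.6 mm wide in the grip) and the pan centre is measured at (0.571, 0.326). Next I'll route it in front of the bin to above the pan.

Run:
```python
from ov import *
p=np.load("bin.npy"); R0=np.load("Rg.npy")
gt=lambda x,y,z,R:B(p,(x,y,z))-.006*R[:,2]
plan([gt(-65,-20,185,R0),gt(-65,150,200,R0)],R0,[3,5])
```

```text
travel [[0.0122, 0.0129, -0.0386], [0.0122, 0.0129, -0.0386], [0.0122, 0.0129, -0.0386], [-0.0022, 0.068, -0.0054], [-0.0022, 0.068, -0.0054], [-0.0022, 0.068, -0.0054], [-0.0022, 0.068, -0.0054], [-0.0022, 0.068, -0.0054]]
twist [[0.0, -0.0003, 0.0], [0.0, -0.0003, 0.0], [0.0, -0.0003, 0.0], [0.0, -0.0003, 0.0], [0.0, -0.0003, 0.0], [0.0, -0.0003, 0.0], [0.0, -0.0003, 0.0], [0.0, -0.0003, 0.0]]
```

send_rows(travel=[[0.012,0.013,-0.039],[0.012,0.013,-0.039],[0.012,0.013,-0.039],[-0.002,0.06,-0.005],[-0.002,0.07,-0.005],[-0.002,0.07,-0.006],[-0.002,0.07,-0.006],[-0.002,0.07,-0.005],[0,0,0],[0,0,0]], twist=[[0,0,0],[0,0,0],[0,0,0],[0,0,0],[0,0,0],[0,0,0],[0,0,0],[0,0,0],[0,0,0],[0,0,0]], jaw=[1,1,1,1,1,1,1,1,1,1])

```text
clock: 22.22
ee_pos: [0.5446, -0.0014, 0.2062]
tcp_rot: [0.063, 0.976, -0.012, 0.208]
wrist_force: [1.3, 0.7, -1.1]
grip_width: 0.0313
gripper_force: 25.0
```

Run:
```python
from ov import *
p=np.load("bin.npy"); s=ctrl.observe(); gp(s,p); print(s["joint_pos"].round(2),s["wrist_force"],s["grip_width"])
R=Rt(np.radians(110),np.radians(24)); h=np.array([np.cos(np.radians(20)),np.sin(np.radians(20)),0])
g=np.array([.571,.326,.165])+.005*h; plan([g-.006*R[:,2]],R,[10]); print(g-.006*R[:,2])
```

```text
grasp pt in bin mm [-65.6 149.4 200.7] tilt 24.0 psi 82.7 yz 0.002
[-1.18  0.29  1.18  2.25 -0.5   0.4   1.81] [ 1.25534939  0.68021302 -1.10322179] 0.03128868596302954
travel [[0.0054, 0.0658, 0.0056], [0.0025, 0.0659, 0.0069], [-0.0004, 0.0658, 0.0081], [-0.0032, 0.0656, 0.0094], [-0.0061, 0.0652, 0.0106], [-0.0089, 0.0646, 0.0119], [-0.0117, 0.0639, 0.0131], [-0.0145, 0.0631, 0.0143], [-0.0172, 0.0621, 0.0155], [-0.0199, 0.061, 0.0167]]
twist [[-0.0367, 0.0001, -0.0834], [-0.0367, 0.0001, -0.0834], [-0.0367, 0.0001, -0.0834], [-0.0367, 0.0001, -0.0834], [-0.0367, 0.0001, -0.0834], [-0.0367, 0.0001, -0.0834], [-0.0367, 0.0001, -0.0834], [-0.0367, 0.0001, -0.0834], [-0.0367, 0.0001, -0.0834], [-0.0367, 0.0001, -0.0834]]
[0.57340522 0.32687543 0.17048127]
```

send_rows(travel=[[0.005,0.066,0.006],[0.003,0.066,0.007],[0,0.066,0.008],[-0.003,0.066,0.009],[-0.006,0.065,0.011],[-0.009,0.065,0.012],[-0.012,0.064,0.013],[-0.015,0.063,0.014],[-0.017,0.062,0.015],[-0.02,0.061,0.017]], twist=[[-0.037,0,-0.083],[-0.037,0,-0.083],[-0.037,0,-0.083],[-0.037,0,-0.083],[-0.037,0,-0.083],[-0.037,0,-0.083],[-0.037,0,-0.083],[-0.037,0,-0.083],[-0.037,0,-0.083],[-0.037,0,-0.083]], jaw=[1,1,1,1,1,1,1,1,1,1])

```text
clock: 23.48
ee_pos: [0.5734, 0.3304, 0.1708]
tcp_rot: [-0.171, 0.963, 0.038, 0.205]
wrist_force: [-0.2, -0.6, -0.5]
grip_width: 0.0312
gripper_force: 25.0
```

send_rows(travel=[[0,0,0],[0,0,0],[0,0,0]], twist=[[0,0,0],[0,0,0],[0,0,0]], jaw=[1,1,1])

```text
clock: 23.85
ee_pos: [0.5738, 0.3269, 0.1714]
tcp_rot: [-0.168, 0.963, 0.037, 0.205]
wrist_force: [0.8, -0.1, -0.9]
grip_width: 0.0315
gripper_force: 25.0
```

```bash
cat > pan.py <<'E'
from ov import *
p=np.load("bin.npy"); s=ctrl.observe(); gp(s,p); print(s["joint_pos"].round(2),s["wrist_force"],s["grip_width"])
R=Rt(np.radians(110),np.radians(24)); h=np.array([np.cos(np.radians(20)),np.sin(np.radians(20)),0])
r=s["ee_pos"]+.006*Rn.from_quat(s["tcp_rot"]).as_matrix()[:,2]; print("bottle est",r-.005*h-[0,0,.0438])
def go(z,n): 
    g=np.array([.571,.326,z+.0438])+.005*h; plan([g-.006*R[:,2]],R,[n])
E
python3 - <<'E'
from pan import *
go(.075,5)
# where is the bottle seen? white cap / amber body in scene view
c=eyes.get_calibration("scene"); im=eyes.capture("scene"); b=r-.005*h
base=b-[0,0,.0438]; q=[proj(None,base+[0,0,z],c).round(1) for z in(0,.046,.058)]; print(q)
x,y=q[1].astype(int); hs=cv2.cvtColor(im,cv2.COLOR_RGB2HSV)[y-25:y+30,x-25:x+25]; cv2.imwrite("s6.png",im[:,:,::-1])
m=((hs[:,:,1]>90)&(hs[:,:,2]>60)&(hs[:,:,0]<25)).astype(np.uint8)
for row in m[::2]: print("".join(".#"[v] for v in row))
E
```

```text
grasp pt in bin mm [-77.9 479.9 165.9] tilt 24.1 psi 109.9 yz 0.002
[-1.29  0.49  0.81  2.02 -0.63  0.41  1.83] [ 0.83486238 -0.1249751  -0.91290031] 0.0314551036976815
bottle est [0.57144697 0.32599857 0.12210672]
travel [[0.0078, 0.0, 0.0171], [0.0078, 0.0, 0.0171], [0.0078, 0.0, 0.0171], [0.0078, 0.0, 0.0171], [0.0078, 0.0001, 0.0171]]
twist [[0.0004, 0.0006, -0.0012], [0.0004, 0.0006, -0.0012], [0.0004, 0.0006, -0.0012], [0.0004, 0.0006, -0.0012], [0.0004, 0.0006, -0.0012]]
[array([333.8, 137. ]), array([334.7, 122.4]), array([334.9, 118.5])]
..................................................
..................................................
..................................................
..................................................
..................................................
..................................................
..................................................
..................................................
..................................................
..................................................
.....................................
[... 180 characters left out ...]
.....................................
..................................................
..................................................
..................................................
..................................................
..................................................
......................#.....#.....................
..................................................
..................................................
..................................................
..................................................
..................................................
..................................................
..................................................
```

send_rows(travel=[[0.008,0,0.017],[0.008,0,0.017],[0.008,0,0.017],[0.008,0,0.017],[0.008,0,0.017],[0,0,0],[0,0,0]], twist=[[0,0,0],[0,0,0],[0,0,0],[0,0,0],[0,0,0],[0,0,0],[0,0,0]], jaw=[1,1,1,1,1,1,1])

```text
clock: 24.78
ee_pos: [0.5732, 0.3277, 0.1246]
tcp_rot: [-0.169, 0.963, 0.037, 0.206]
wrist_force: [-0.1, -0.2, -0.3]
grip_width: 0.0314
gripper_force: 25.0
```

Run:
```python
from pan import *
go(.062,4)
c=eyes.get_calibration("scene"); im=eyes.capture("scene"); b=r-.005*h; base=b-[0,0,.0438]
for z in(0,.046,.058): print(proj(None,base+[0,0,z],c).round(1),end=" ")
print(proj(None,[.571,.326,.056],c).round(1))
y0=int(proj(None,base,c)[1]); x0=int(proj(None,base,c)[0])
print(x0-12,y0-24)
for y in range(y0-24,y0+14): print(y,*["%3d/%-3d"%(im[y,x,0],im[y,x,2]) for x in range(x0-12,x0+14,2)])
```

```text
grasp pt in bin mm [-78.6 480.7 119.2] tilt 24.1 psi 109.9 yz 0.002
[-1.19  0.54  0.67  2.05 -0.71  0.31  1.9 ] [-0.11820902 -0.1540934  -0.25255443] 0.03136472003257612
bottle est [0.57080995 0.32684774 0.0753693 ]
travel [[0.0028, -0.0004, 0.0061], [0.0028, -0.0004, 0.0061], [0.0028, -0.0004, 0.0061], [0.0028, -0.0004, 0.0061]]
twist [[0.0009, 0.0011, -0.001], [0.0009, 0.0011, -0.001], [0.0009, 0.0011, -0.001], [0.0009, 0.0011, -0.001]]
[332.9 151.2] [333.7 137.1] [333.9 133.3] [332.4 157.1]
320 127
127  28/7    27/5    28/6    28/7    29/9    28/9    28/7    22/9    44/32   94/87   97/89   98/84  129/104
128  29/8    30/10   31/10   28/7    28/10   26/6    27/9    19/6    32/22   78/68   97/85  116/95  140/112
129  31/11   33/14   47/28   37/18   27/8    28/7    27/7    20/7    24/14   69/54  114/93  137/109 147/117
130  42/24   62/41   81/58   53/34   28/7    26/6    26/6    25/10   27/19   69/49  130/104 146/116 148/117
131  74/51  103/77  118/90   80/57   29/9    27/6    27/8    32/16   56/47   76/56  137/106 149/119 150/119
132 111/83  130/101 139/109 102/77   36/18   28/8    
[... 2809 characters left out ...]
0/59   71/60   89/76  119/103 126/109 126/108 125/107
159  69/59   70/60   74/64   70/60   68/58   74/63   77/66   79/68   90/78  114/98  126/109 127/109 126/107
160  70/61   71/60   70/59   70/60   71/60   84/73   95/81   97/83   93/80  109/93  125/107 126/108 126/108
161  67/58   73/62   78/66   70/61   80/69   99/85  115/99  115/99  109/93  116/99  124/107 125/108 125/108
162  63/54   83/71   89/77   75/64  100/85  114/98  124/107 124/106 121/104 121/104 124/107 125/108 119/102
163  55/47   82/70   89/76   78/67  111/95  122/105 127/109 124/106 123/107 123/107 124/107 119/101 108/93 
164  46/41   66/56   73/63   78/66  109/93  116/100 117/100 118/101 116/100 115/99  114/96  102/87   84/72
```

send_rows(travel=[[0.003,0,0.006],[0.003,0,0.006],[0.003,0,0.006],[0.003,-0.001,0.006],[0,0,0],[0,0,0]], twist=[[0,0,0],[0,0,0],[0,0,0],[0,0,0],[0,0,0],[0,0,0]], jaw=[1,1,1,1,1,1])

```text
clock: 25.58
ee_pos: [0.5727, 0.3271, 0.1111]
tcp_rot: [-0.169, 0.963, 0.037, 0.206]
wrist_force: [0.7, -0.0, -0.7]
grip_width: 0.0312
gripper_force: 25.0
```

Run:
```python
from pan import *
go(.056,4)
```

```text
grasp pt in bin mm [-79.1 480.  105.6] tilt 24.1 psi 109.9 yz 0.002
[-1.16  0.55  0.63  2.05 -0.73  0.28  1.92] [ 0.71893516 -0.03243534 -0.70560307] 0.031235348954062145
bottle est [0.57025517 0.32621076 0.0618258 ]
travel [[0.0009, -0.0002, 0.0028], [0.0009, -0.0002, 0.0028], [0.0009, -0.0002, 0.0028], [0.0009, -0.0002, 0.0028]]
twist [[0.0009, 0.001, -0.0009], [0.0009, 0.001, -0.0009], [0.0009, 0.001, -0.0009], [0.0009, 0.001, -0.0009]]
```

send_rows(travel=[[0.001,0,0.003],[0.001,0,0.003],[0.001,0,0.002],[0,0,0],[0,0,0]], twist=[[0,0,0],[0,0,0],[0,0,0],[0,0,0],[0,0,0]], jaw=[1,1,1,1,1])

```text
clock: 26.2
ee_pos: [0.5728, 0.3272, 0.1068]
tcp_rot: [-0.169, 0.963, 0.037, 0.205]
wrist_force: [0.5, 0.2, -0.7]
grip_width: 0.0315
gripper_force: 25.0
```

send_rows(travel=[[0.001,0,0.002],[0,0,0],[0,0,0]], twist=[[0,0,0],[0,0,0],[0,0,0]], jaw=[1,1,1])

```text
clock: 26.58
ee_pos: [0.5727, 0.3272, 0.1056]
tcp_rot: [-0.169, 0.963, 0.037, 0.205]
wrist_force: [0.0, -0.2, -0.4]
grip_width: 0.0316
gripper_force: 25.0
```

Run:
```python
from pan import *
go(.055,2)
```

```text
grasp pt in bin mm [-79.  480.1 100.2] tilt 24.1 psi 110.0 yz 0.002
[-1.15  0.56  0.62  2.05 -0.74  0.27  1.93] [ 0.04378722 -0.23306282 -0.44345106] 0.03157700850262312
bottle est [0.57033392 0.32632533 0.05635989]
travel [[0.0001, -0.0005, 0.0015], [0.0001, -0.0005, 0.0015]]
twist [[0.0018, 0.0018, -0.0017], [0.0018, 0.0018, -0.0017]]
```

send_rows(travel=[[0.001,0,0.002],[0,0,0]], twist=[[0,0,0],[0,0,0]], jaw=[1,1])

```text
clock: 26.82
ee_pos: [0.5731, 0.3274, 0.1053]
tcp_rot: [-0.169, 0.963, 0.038, 0.206]
wrist_force: [-3.2, -1.2, 6.3]
grip_width: 0.0314
gripper_force: 25.0
```

send_rows(travel=[[0.001,0,0.002],[0,0,0]], twist=[[0,0,0],[0,0,0]], jaw=[1,1])

```text
clock: 27.08
ee_pos: [0.5735, 0.3276, 0.1051]
tcp_rot: [-0.169, 0.963, 0.038, 0.207]
wrist_force: [-6.8, -2.4, 14.2]
grip_width: 0.0314
gripper_force: 25.0
```

send_rows(travel=[[-0.001,0,-0.003],[0,0,0],[0,0,0]], twist=[[0,0,0],[0,0,0],[0,0,0]], jaw=[1,1,1], newtons=10)

```text
clock: 27.45
ee_pos: [0.5726, 0.3272, 0.1051]
tcp_rot: [-0.169, 0.963, 0.037, 0.206]
wrist_force: [-2.3, -0.7, 3.6]
grip_width: 0.0315
gripper_force: 10.0
```

send_rows(travel=[[0,0,0],[0,0,0],[0,0,0],[0,0,0],[0,0,0]], twist=[[0,0,0],[0,0,0],[0,0,0],[0,0,0],[0,0,0]], jaw=[0.62,0.58,0.53,0.48,0.45])

```text
clock: 28.08
ee_pos: [0.5725, 0.3271, 0.105]
tcp_rot: [-0.169, 0.963, 0.037, 0.205]
wrist_force: [-0.5, -0.1, -0.3]
grip_width: 0.0476
gripper_force: 0.0
```

send_rows(travel=[[0,0,-0.01],[0,0,-0.02],[0,0,-0.03],[0,0,-0.05],[0,0,-0.06],[0,0,-0.06],[0,0,0],[0,0,0]], twist=[[0,0,0],[0,0,0],[0,0,0],[0,0,0],[0,0,0],[0,0,0],[0,0,0],[0,0,0]], jaw=[0.45,0.45,0.45,0.45,0.45,0.45,0.45,0.45])

```text
clock: 29.08
ee_pos: [0.528, 0.3113, 0.2098]
tcp_rot: [-0.169, 0.963, 0.038, 0.205]
wrist_force: [-0.5, -0.4, 0.1]
grip_width: 0.0483
gripper_force: 0.0
```

Run:
```python
from pan import *
c=eyes.get_calibration("scene"); im=eyes.capture("scene"); ct=eyes.get_calibration("top"); it=eyes.capture("top")
for z in(.056,.102,.114): print(proj(None,[.571,.326,z],c).round(1),end=" ")
print()
m=((im[:,:,0].astype(int)<60)&(im[:,:,0].astype(int)-im[:,:,2]>12)).astype(np.uint8)[105:170,310:356]
for i,row in enumerate(m): print(105+i,"".join(".#"[v] for v in row))
q=proj(None,[.571,.326,.114],ct); print("top pred cap",q)
x,y=q.astype(int)
for yy in range(y-12,y+14,2): print(yy,*it[yy,x-14:x+16:2,2])
print(x-14)
collar(s,p)
```

```text
grasp pt in bin mm [-121.4  458.7  204.3] tilt 24.1 psi 110.0 yz 0.003
[-1.5   0.39  0.99  2.1  -0.52  0.45  1.74] [-0.49881505 -0.36716239  0.10653691] 0.048349400687956005
bottle est [0.52564095 0.31039931 0.16050224]
[332.4 157.1] [333.3 143.2] [333.5 139.5] 
105 ..#########....#..............................
106 ..#########...................................
107 ...#########..................................
108 ...#########..................................
109 ....########..................................
110 ....#########.................................
111 .....########.................................
112 .....########.................................
113 ......########................................
114 ......########................................
115 ......#########...............................
116 .......#########..............................
117 .......#########..............................
118 ........####..................................
119 ........#.....................................
120 ..............................................
121 .................
[... 2692 characters left out ...]
67 168 167 169 168
191 115 112 150 168 166 167 170 169 167 173 172 173 171 171 173
193 115 115 167 167 168 168 140 177 113 75 137 172 175 171 170
195 114 128 172 171 170 171 185 184 190 168 38 13 102 178 178
197 114 149 166 166 167 179 182 185 189 194 79 19 24 164 65
199 113 161 167 166 165 180 183 186 194 195 67 17 16 31 15
201 112 149 167 166 168 171 186 158 73 28 18 16 31 24 35
203 116 134 167 168 167 78 28 18 24 42 86 35 37 35 36
205 115 118 172 169 34 31 35 35 35 55 61 33 36 40 94
207 114 116 160 138 34 38 36 38 39 26 27 37 37 32 37
209 52 85 86 99 46 35 37 29 29 41 37 39 37 37 36
118
[-116.9  467.   193.1] [-0.5 -0.4  0.1] [-0.06  0.39 -0.01]
scene [256.3 146.6] []
top [235.7 223.3] []
```

Measured by pixels, the bottle stands upright: body columns 328–336 are straight, and the cap centre is at (133,197) against a predicted (132,197). I'll check that the rod and flap are unchanged, then hand in.

Run:
```python
from h import *
ok=True
for n,q in(("scene",(209.4,240.2)),("top",(355.7,187.4))):
    im=cv2.cvtColor(eyes.capture(n),cv2.COLOR_RGB2GRAY); x,y=np.round(q).astype(int)
    m=(im[y-9:y+10,x-9:x+10]<45).astype(np.uint8); k,l,st,ce=cv2.connectedComponentsWithStats(m)
    r=[ce[i]+[x-9,y-9] for i in range(1,k) if st[i,4]>8]; print(n,r)
    ok&=any(np.linalg.norm(c-q)<2.5 for c in r)
print(ok)
if ok: print(order.finish_job())
```

```text
scene [array([209.36, 240.12])]
top [array([355.69565217, 187.47826087])]
True
the job is handed in; nothing more can be done
None
```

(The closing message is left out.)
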